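# Tell the full, part-used and empty slip bottles apart by weight

## Robot

A 6-joint arm with a two-finger parallel gripper is mounted at the origin on the work surface. World frame = base frame: x ahead of the robot, y to its left, z up, the work surface at z = 0. Lengths are in m, angles in rad, forces in N, time in s.
With the tool pointing down it reaches from about 0.25 to 0.725 m from the base axis. Payload 4 kg.
Tool frame: the origin (TCP) lies at the very end of the fingers, on their centre line; the grasp point (between the pads) lies 19 mm behind it; z points along the fingers, y is the line along which they close (so a half turn about z gives the same grasp; the last joint's range is limited). The gripper opens to 85 mm and grips with 20 to 120 N. Pads are 22 mm wide; open, the fingers measure 114 mm over their backs; the gripper's body (76 mm by 85 mm) begins 54 mm behind the grasp point. The pads swing forward as they close: fully open they stand 13 mm farther back than shut.
Start: joints at [-1.214, 0.241, 0.005, 1.335, 0, 1.571], TCP at [0.175, -0.469, 0.231] pointing down, gripper open.
Joint ranges: [-2.72, 2.72], [-1.05, 1.87], [-1.09, 1.28], [-1.99, 2.15], [-1.42, 1.44], [-3.14, 3.14]. Speed limits (rad/s): [2.79, 2.79, 3.14, 3.14, 3.14, 3.14].

## Interface

Orientations are given as a unit quaternion [x, y, z, w].
In Python, from cell import manip, jaws, planner, eyes, ticket, monitor gives the robot as it stands. Calls block until the motion is done:
- manip.goto(position, orientation): joint-space move of the TCP to a pose.
- manip.movel(position, rot=None, v=0.15): straight line of the TCP; rot=None keeps the orientation; v is the mean speed in m/s.
- manip.move_joints(angles): joint-space move.
- jaws.gripper_open() and jaws.clamp(grasp_force=None): open the fingers fully, or close them until they stop; grasp_force is the grip in N (None keeps the last).
- manip.pause(seconds).
- planner.ik(position, orientation): joint angles nearest the present ones, or None.
- eyes.snapshot(name): name is "scene" or "side" or "wrist"; returns a dict with "color" (384x512x3 uint8, red, green, blue), "z_map" (384x512 float32, m along the optical axis (not along the pixel's ray), 0 where there is no reading), "K" (3x3 intrinsics, pixels), "view" (4x4, takes a point from world to camera coordinates); the wrist camera has in their place "mount" (4x4, takes a point from camera to tool coordinates, whose origin is the TCP and whose axes are the flange's). Camera axes: x right, y down, z forward; pixel columns grow to the right and rows downward; lengths in m; the calibration is good to about 2 mm. A picture is of the moment at which its call begins: read the wrist's pose just before it.
A pose or a line that the arm cannot do raises manip.Unreachable and nothing moves.
- ticket.finish_job(): hands the job in; it is judged then, once.
Readings, each from a call of its own:
- monitor.get_clock(): time.
- monitor.get_qpos(): joint angles.
- monitor.get_dq(): joint speeds.
- monitor.get_effort(): joint torques, N m.
- monitor.get_tcp_pos(): TCP position.
- monitor.get_tcp_rot(): TCP orientation.
- monitor.get_ft_force(): force on the tool from outside, world axes, zero at the start.
- monitor.get_ft_torque(): the same for the moment, N m.
- monitor.get_grip_width(): finger opening in m.
- monitor.get_grasp_force(): force on a finger pad.
Only numpy, scipy, OpenCV 4.12 (cv2) and the standard library are available. Lean on these libraries where they do the work, as an engineer would, in place of code of your own. Each camera call takes 0.05 s, during which the arm holds its last target. There are 200 camera calls.

## Task

The three slip bottles in the wooden rack look alike but one is full, one part-used and one empty: heft them to find out which is which. Stand the full (heaviest) one upright in the round drip dish, stand the empty (lightest) one upright in the steel tray, and leave the part-used one standing in the rack, in any well. Set the two down gently in dish and tray, do not tip any bottle over, and leave the small glass jar and the blue water pot where they are.

Things in the scene. Friction and masses are not known exactly. Their poses are not given: they have to be found in the camera images.
- bottle_a: one of three identical-looking closed slip bottles (about 0.1 to 0.5 kg, some 0.18 kg apart; the letter tells nothing). Opaque white body 52 mm across up to 80 mm, cone shoulder to 96 mm, black cylindrical cap 36 mm across from 96 to 140 mm (top), to be gripped from above. Origin: centre of its flat foot; z along the bottle. Starts upright on the floor of a well of the rack
- bottle_b: one of three identical-looking closed slip bottles (about 0.1 to 0.5 kg, some 0.18 kg apart; the letter tells nothing). Opaque white body 52 mm across up to 80 mm, cone shoulder to 96 mm, black cylindrical cap 36 mm across from 96 to 140 mm (top), to be gripped from above. Origin: centre of its flat foot; z along the bottle. Starts upright on the floor of a well of the rack
- bottle_c: one of three identical-looking closed slip bottles (about 0.1 to 0.5 kg, some 0.18 kg apart; the letter tells nothing). Opaque white body 52 mm across up to 80 mm, cone shoulder to 96 mm, black cylindrical cap 36 mm across from 96 to 140 mm (top), to be gripped from above. Origin: centre of its flat foot; z along the bottle. Starts upright on the floor of a well of the rack
- rack: wooden block with three square wells in a row, fixed to the table: 85 (x) x 270 (y) x 50 mm tall. Origin under its centre; the wells lie at y = -90, 0 and +90 mm along its y axis, each 60 x 60 mm, open above, 40 mm deep (floor 10 mm above the table)
- dish: round shallow terracotta drip dish, fixed to the table; 112 mm across the rim, 14 mm tall, wall 5 mm, flat inner floor 6 mm above the table and about 94 mm across. Origin under its centre. It stands left or right of the rack
- tray: rectangular open steel tray for empties, fixed to the table: 140 (x) x 110 (y) x 35 mm tall, wall and floor 5 mm. Origin under its centre. It stands on the other side of the rack from the dish
- jar: small lidded glass jar, 52 mm across, 60 mm tall; origin under its centre. A bystander
- water_pot: small round blue ceramic water pot, open above, 66 mm across, 55 mm tall; origin under its centre. A bystander
There are look-alikes about, which are no part of the job. What is shaped like the bottle_b but orange or turquoise is not meant.

How it is judged:
At the end, for the whole second after the job is handed in: The full bottle (over 3.5 N) stands upright on the floor of the drip dish, within 30 mm of its centre; the empty one (under 1.8 N) stands upright on the floor of the steel tray; the part-used one stands upright on the floor of a well of the rack; upright within 0.1 rad, all three at rest (((angle between bottle_a's own z axis and vertical below 0.1 rad and z of bottle_a in the frame of dish between 0.002 and 0.011 m and horizontal distance between bottle_a and dish below 0.03 m and linear speed of bottle_a below 0.02 m/s and contact force between bottle_a and dish above 3.5 N) or (angle between bottle_b's own z axis and vertical below 0.1 rad and z of bottle_b in the frame of dish between 0.002 and 0.011 m and horizontal distance between bottle_b and dish below 0.03 m and linear speed of bottle_b below 0.02 m/s and contact force between bottle_b and dish above 3.5 N) or (angle between bottle_c's own z axis and vertical below 0.1 rad and z of bottle_c in the frame of dish between 0.002 and 0.011 m and horizontal distance between bottle_c and dish below 0.03 m and linear speed of bottle_c below 0.02 m/s and contact force between bottle_c and dish above 3.5 N)) and ((angle between bottle_a's own z axis and vertical below 0.1 rad and z of bottle_a in the frame of tray between 0.001 and 0.01 m and x of bottle_a in the frame of tray between -0.05 and 0.05 m and y of bottle_a in the frame of tray between -0.035 and 0.035 m and linear speed of bottle_a below 0.02 m/s and contact force between bottle_a and tray below 1.8 N) or (angle between bottle_b's own z axis and vertical below 0.1 rad and z of bottle_b in the frame of tray between 0.001 and 0.01 m and x of bottle_b in the frame of tray between -0.05 and 0.05 m and y of bottle_b in the frame of tray between -0.035 and 0.035 m and linear speed of bottle_b below 0.02 m/s and contact force between bottle_b and tray below 1.8 N) or (angle between bottle_c's own z axis and vertical below 0.1 rad and z of bottle_c in the frame of tray between 0.001 and 0.01 m and x of bottle_c in the frame of tray between -0.05 and 0.05 m and y of bottle_c in the frame of tray between -0.035 and 0.035 m and linear speed of bottle_c below 0.02 m/s and contact force between bottle_c and tray below 1.8 N)) and ((angle between bottle_a's own z axis and vertical below 0.1 rad and z of bottle_a in the frame of rack between 0.005 and 0.016 m and x of bottle_a in the frame of rack between -0.02 and 0.02 m and y of bottle_a in the frame of rack between -0.11 and 0.11 m and linear speed of bottle_a below 0.02 m/s) or (angle between bottle_b's own z axis and vertical below 0.1 rad and z of bottle_b in the frame of rack between 0.005 and 0.016 m and x of bottle_b in the frame of rack between -0.02 and 0.02 m and y of bottle_b in the frame of rack between -0.11 and 0.11 m and linear speed of bottle_b below 0.02 m/s) or (angle between bottle_c's own z axis and vertical below 0.1 rad and z of bottle_c in the frame of rack between 0.005 and 0.016 m and x of bottle_c in the frame of rack between -0.02 and 0.02 m and y of bottle_c in the frame of rack between -0.11 and 0.11 m and linear speed of bottle_c below 0.02 m/s))); the robot touches nothing.
It fails at once if a bottle tipped over (more than 0.5 rad) (angle between any of bottle_a, bottle_b, bottle_c's own z axis and vertical above 0.5 rad).
It fails at once if a bottle dropped or slammed: faster than 0.5 m/s just above the floor of the dish or the tray ((horizontal distance between bottle_a and dish below 0.05 m and z of bottle_a in the frame of dish below 0.018 m and linear speed of bottle_a above 0.5 m/s) or (horizontal distance between bottle_a and tray below 0.07 m and z of bottle_a in the frame of tray below 0.018 m and linear speed of bottle_a above 0.5 m/s) or (horizontal distance between bottle_b and dish below 0.05 m and z of bottle_b in the frame of dish below 0.018 m and linear speed of bottle_b above 0.5 m/s) or (horizontal distance between bottle_b and tray below 0.07 m and z of bottle_b in the frame of tray below 0.018 m and linear speed of bottle_b above 0.5 m/s) or (horizontal distance between bottle_c and dish below 0.05 m and z of bottle_c in the frame of dish below 0.018 m and linear speed of bottle_c above 0.5 m/s) or (horizontal distance between bottle_c and tray below 0.07 m and z of bottle_c in the frame of tray below 0.018 m and linear speed of bottle_c above 0.5 m/s)).
It fails at once if the glass jar or the water pot moved by more than 25 mm (distance of any of jar, water_pot from where it was at the start of the episode above 0.025 m).
It also fails if it takes over 72 s, if anything falls off the work surface, if the arm or the gripper's body presses on something with over 40 N, if the wrist force passes 120 N, or if a joint passes its speed limit or range.

## Working session

There is one attempt and no reset: what is moved stays moved. The work goes in short steps, each a Python script; the robot and the scene stay as the last script left them, time stands still between calls to the robot, and variables do not carry over. Pictures are saved under pics/ and viewed, at most 10 in all, crops included, and the job is handed in when it is done.

```bash
mkdir -p pics; python3 - <<'E'
from cell import *
import cv2,numpy as np,pickle
d={}
for n in("scene","side"):
    s=eyes.snapshot(n);d[n]=s;cv2.imwrite(f"pics/{n}.png",s["color"][:,:,::-1]);print(n,np.linalg.inv(s["view"]).round(3).tolist(),s["K"].round(1).tolist(),(s["z_map"]>0).mean())
pickle.dump(d,open("d.pkl","wb"))
print(monitor.get_clock(),monitor.get_tcp_rot())
E
```

```text
scene [[-0.84, 0.413, -0.352, 0.87], [0.543, 0.642, -0.541, 0.552], [0.003, -0.645, -0.764, 0.819], [0.0, 0.0, 0.0, 1.0]] [[360.8, 0.0, 260.9], [0.0, 360.8, 191.6], [0.0, 0.0, 1.0]] 0.99603271484375
side [[-0.829, -0.384, 0.405, 0.033], [-0.559, 0.554, -0.617, 0.701], [0.012, -0.738, -0.674, 0.836], [0.0, 0.0, 0.0, 1.0]] [[405.1, 0.0, 250.4], [0.0, 405.1, 185.7], [0.0, 0.0, 1.0]] 0.9959157307942709
0.1 [ 9.84128929e-01  1.77452405e-01 -1.61839871e-04 -9.32346612e-04]
```

View pics/scene.png

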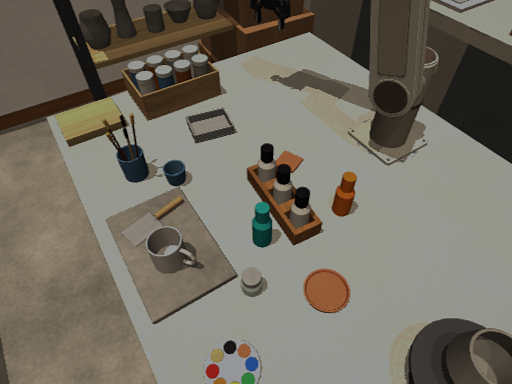

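View pics/side.png

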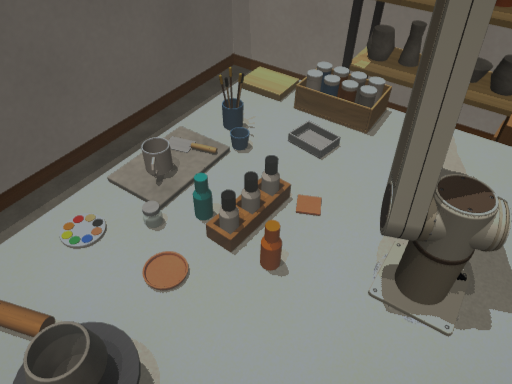

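Scene view: white bottles with black caps at about (267,155), (283,177) and (302,202) in the wooden rack. The look-alikes are turquoise at (262,225) and orange at (344,195), and neither fits the white body and black cap. The dish is at (327,290), the tray at (210,124), the jar at (251,281) and the pot at (175,172). The flat orange patch at (289,160) is irrelevant.

```bash
python3 - <<'E'
import cv2,numpy as np,pickle
d=pickle.load(open("d.pkl","rb"))
def ray(s,uv,h):
    uv=np.atleast_2d(uv).astype(float);T=np.linalg.inv(s["view"]);K=s["K"]
    r=np.c_[(uv[:,0]-K[0,2])/K[0,0],(uv[:,1]-K[1,2])/K[1,1],np.ones(len(uv))]@T[:3,:3].T
    return T[:3,3]+r*((h-T[2,3])/r[:,2])[:,None]
def cloud(s):
    v,u=np.mgrid[:384,:512];K=s["K"];z=s["z_map"];T=np.linalg.inv(s["view"])
    p=np.stack([(u-K[0,2])/K[0,0]*z,(v-K[1,2])/K[1,1]*z,z],-1);return p@T[:3,:3].T+T[:3,3]
seeds={"scene":dict(a=(267,152),b=(284,174),c=(302,197),dish=(327,290),tray=(210,126),jar=(251,275),pot=(175,168),turq=(262,210),orange=(349,182)),
"side":dict(a=(271,164),b=(251,181),c=(229,199),dish=(166,271),tray=(314,139),jar=(151,210),pot=(240,136),turq=(201,183),orange=(272,230))}
hs=dict(a=.15,b=.15,c=.15,dish=.014,tray=.035,jar=.06,pot=.055,turq=.14,orange=.14)
for n,s in d.items():
    P=cloud(s);hsv=cv2.cvtColor(s["color"],cv2.COLOR_RGB2HSV)
    for k,(u,v) in seeds[n].items():
        h=hs[k]
        c=ray(s,(u,v),h)[0]
        near=np.hypot(P[...,0]-c[0],P[...,1]-c[1])<(.1 if k in("dish","tray") else .045)
        m=near&(abs(P[...,2]-h)<(.004 if k in("dish",) else .006))
        q=P[m]
        if len(q)<5: print(n,k,"few",len(q),c.round(3));continue
        uv=np.argwhere(m)[:,::-1];w=ray(s,uv,h)[:,:2].astype(np.float32)
        if k in("tray",): print(n,k,len(q),[np.round(x,3) for x in cv2.minAreaRect(w)])
        else:
            cc,r=cv2.minEnclosingCircle(w);print(n,k,len(q),np.round(cc,4),"r",round(r,4),"zmed",np.median(q[:,2]).round(4),"mean",w.mean(0).round(4))
    # rack top
    c=ray(s,seeds[n]["b"],.15)[0]
    m=(np.hypot(P[...,0]-c[0],P[...,1]-c[1])<.17)&(abs(P[...,2]-.05)<.006)&(hsv[...,1]>90)&(hsv[...,0]<20)
    m=m.astype(np.uint8);nn,l,st,_=cv2.connectedComponentsWithStats(cv2.morphologyEx(m,cv2.MORPH_CLOSE,np.ones((5,5))))
    i=1+st[1:,4].argmax();uv=np.argwhere((l==i)&(m>0))[:,::-1];print(n,"rack",cv2.minAreaRect(ray(s,uv,.05)[:,:2].astype(np.float32)))
    # dish by colour
    c=ray(s,seeds[n]["dish"],.014)[0]
    m=(np.hypot(P[...,0]-c[0],P[...,1]-c[1])<.09)&(hsv[...,1]>110)
    uv=np.argwhere(m)[:,::-1];print(n,"dish col",cv2.minEnclosingCircle(ray(s,uv,.014)[:,:2].astype(np.float32)))
s=d["scene"]["color"][130:260,230:370,::-1];cv2.imwrite("pics/crop.png",cv2.resize(s,None,fx=4,fy=4,interpolation=cv2.INTER_CUBIC))
E
```

```text
scene a 102 [ 0.4653 -0.0454] r 0.0192 zmed 0.148 mean [ 0.465  -0.0449]
scene b 117 [0.4717 0.0452] r 0.0192 zmed 0.148 mean [0.4713 0.0445]
scene c 138 [0.4788 0.1339] r 0.0191 zmed 0.1482 mean [0.4787 0.1333]
scene dish 284 [0.5337 0.3201] r 0.0556 zmed 0.0122 mean [0.5324 0.3218]
scene tray 174 [array([ 0.486, -0.364]), array([0.114, 0.14 ]), np.float64(78.791)]
scene jar 299 [0.6774 0.2156] r 0.024 zmed 0.0585 mean [0.6778 0.2153]
scene pot 97 [ 0.6848 -0.206 ] r 0.0345 zmed 0.0524 mean [ 0.6835 -0.2069]
scene turq 143 [0.5814 0.1137] r 0.0181 zmed 0.1384 mean [0.5822 0.1136]
scene orange 116 [0.3399 0.1503] r 0.0192 zmed 0.1378 mean [0.3406 0.1502]
scene rack ((0.47182565927505493, 0.04391857981681824), (0.2707752287387848, 0.08657211065292358), 85.94221496582031)
scene dish col ((0.5332565307617188, 0.321645051240921), 0.056116651743650436)
side a 108 [ 0.4576 -0.047 ] r 0.0211 zmed 0.1509 mean [ 0.4577 -0.0467]
side b 120 [0.464  0.0426] r 0.022 zmed 0.1507 mean [0.4649 0.042 ]
side c 137 [0.4734 0.1318] r 0.0205 zmed 0.1508 mean [0.4719 0.1316]
side dish 345 [0.5298 0.318 ] r 0.0564 zmed 0.0137 mean [0.5338 0.3151]
side tray 265 [array([ 0.48 , -0.366]), array([0.122, 0.145]), np.float64(78.061)]
side jar 189 [0.6724 0.2131] r 0.0261 zmed 0.061 mean [0.6726 0.213 ]
side pot 64 [ 0.6729 -0.207 ] r 0.0361 zmed 0.0537 mean [ 0.671  -0.1996]
side turq 118 [0.5748 0.1103] r 0.0216 zmed 0.1407 mean [0.5758 0.1112]
side orange 165 [0.3331 0.1488] r 0.0197 zmed 0.1406 mean [0.3334 0.149 ]
side rack ((0.4642639756202698, 0.042562104761600494), (0.2722676396369934, 0.08883000910282135), 85.03235626220703)
side dish col ((0.529902994632721, 0.3189609944820404), 0.0548895001411438)
```

View pics/crop.png

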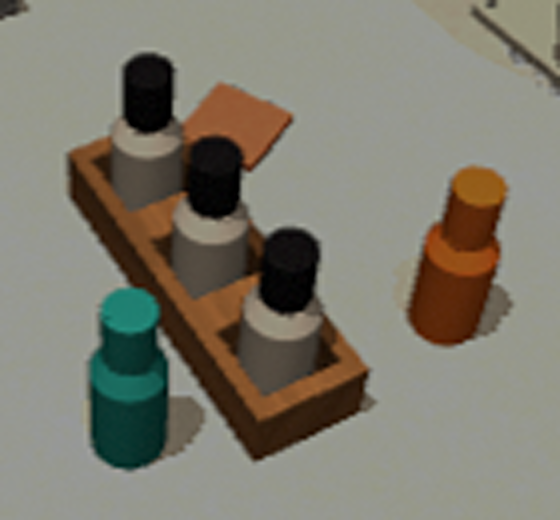

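The crop confirms that the white bottles with black caps in the rack are the three meant. The two views differ by about 7 mm in x, so I'll move over the rack and refine with the wrist camera.

```bash
cat >h.py <<'E'
from cell import *
import cv2,numpy as np
from scipy.spatial.transform import Rotation as R
YAW=np.radians(-4.4)
def Q(a0): a=(YAW+np.pi/2)/2+a0; return np.array([np.cos(a),np.sin(a),0,0])
DISH=np.array([.5316,.3200]);TRAY=np.array([.483,-.365])
E
python3 - <<'E'
from h import *
b=np.array([.468,.0438])
for o in(0,np.pi/2):
    for p in([*b,.38],[.4615,-.046,.29],[.476,.133,.29],[*DISH,.29],[*TRAY,.29],[*DISH,.11]):
        j=planner.ik(p,Q(o));print(o,p,None if j is None else np.round(j,2))
o=min((0,np.pi/2),key=lambda o:abs(planner.ik([*b,.38],Q(o))[5]))
print("o",o);open("h.py","a").write(f"q=Q({o})\n")
manip.goto([b[0],b[1],.38],Q(o)); manip.pause(.2)
p=np.array(monitor.get_tcp_pos());r=R.from_quat(monitor.get_tcp_rot());s=eyes.snapshot("wrist")
cv2.imwrite("pics/wrist.png",s["color"][:,:,::-1]);print(monitor.get_clock(),p,s["mount"].round(3).tolist())
K=s["K"];z=s["z_map"];v,u=np.mgrid[:384,:512]
X=np.stack([(u-K[0,2])/K[0,0]*z,(v-K[1,2])/K[1,1]*z,z],-1)
P=(X@s["mount"][:3,:3].T+s["mount"][:3,3])@r.as_matrix().T+p
m=((z>0)&(abs(P[...,2]-.15)<.008)&(P[...,0]>.38)).astype(np.uint8)
n,l,st,c=cv2.connectedComponentsWithStats(m)
for i in range(1,n):
    if st[i,4]>50:
        w=P[l==i];cc,rr=cv2.minEnclosingCircle(w[:,:2].astype(np.float32));print(c[i].round(),st[i,4],np.round(cc,4),round(rr,4),np.median(w[:,2]).round(4))
print("ft",monitor.get_ft_force())
E
```

```text
0 [np.float64(0.468), np.float64(0.0438), 0.38] [0.09 0.17 0.3  1.7  0.   1.74]
0 [0.4615, -0.046, 0.29] [-0.1   0.15  0.04  1.46  0.    1.55]
0 [0.476, 0.133, 0.29] [0.27 0.21 0.12 1.48 0.   1.92]
0 [np.float64(0.5316), np.float64(0.32), 0.29] [0.54 0.48 0.51 1.6  0.   2.19]
0 [np.float64(0.483), np.float64(-0.365), 0.29] [-0.65  0.45  0.45  1.58  0.    1.  ]
0 [np.float64(0.5316), np.float64(0.32), 0.11] [0.54 0.55 0.14 1.17 0.   2.19]
1.5707963267948966 [np.float64(0.468), np.float64(0.0438), 0.38] [ 0.09  0.17  0.3   1.7   0.   -1.4 ]
1.5707963267948966 [0.4615, -0.046, 0.29] [-0.1   0.15  0.04  1.46  0.   -1.59]
1.5707963267948966 [0.476, 0.133, 0.29] [ 0.27  0.21  0.12  1.48  0.   -1.22]
1.5707963267948966 [np.float64(0.5316), np.float64(0.32), 0.29] [ 0.54  0.48  0.51  1.6   0.   -0.95]
1.5707963267948966 [np.float64(0.483), np.float64(-0.365), 0.29] [-0.65  0.45  0.45  1.58  0.   -2.14]
1.5707963267948966 [np.float64(0.5316), np.float64(0.32), 0.11] [ 0.54  0.55  0.14  1.17  0.   -0.95]
o 1.5707963267948966
2.8667 [0.4680126  0.04339378 0.37985784] [[0.001, -0.958, -0.288, 0.072], [1.0, 0.001, 0.0, 0.001], [0.0, -0.288, 0.958, -0.142], [0.0, 0.0, 0.0, 1.0]]
[256.  88.] 745 [ 0.4587 -0.0479] 0.018 0.149
[256. 163.] 620 [0.4658 0.0416] 0.018 0.149
[256. 228.] 530 [0.473 0.131] 0.018 0.1489
ft [ 0.3832703  -0.13013466  0.3544091 ]
```

View pics/wrist.png

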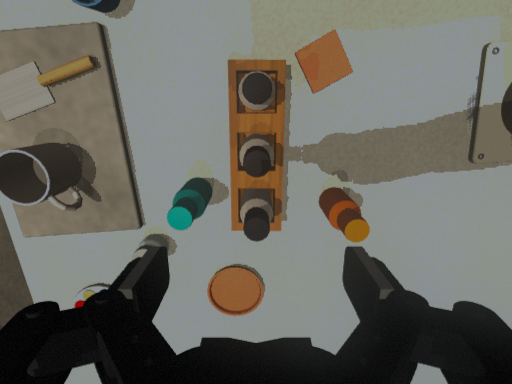

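The wrist view shows the three black caps at (256,88), (256,163) and (256,228). Their height is 0.149 and radius 18 mm, as they should be, and they agree with the average of the two fixed cameras. Next I'll heft the first bottle.

```bash
cat >>h.py <<'E'
B=dict(a=(.459,-.0475),b=(.466,.042),c=(.4733,.1313))
UP=.285; GZ=.113
def fz():
    v=[]
    for _ in range(8): v.append(monitor.get_ft_force()[2]); manip.pause(.03)
    return np.mean(v)
def heft(k):
    x,y=B[k]
    manip.goto([x,y,.20],q); manip.pause(.2); f0=fz()
    manip.movel([x,y,GZ],v=.12); jaws.clamp(50)
    print(k,"width",monitor.get_grip_width(),"tcp",np.round(monitor.get_tcp_pos(),4))
    manip.movel([x,y,UP],v=.15); manip.pause(.3); w=f0-fz()
    print("weight",w,"width",monitor.get_grip_width(),"t",monitor.get_clock()); return w
def place(xy,floor):
    x,y=xy
    manip.movel([x,y,UP],v=.3)
    z=GZ-.010+floor
    manip.movel([x,y,z+.03],v=.2); manip.pause(.1); f0=monitor.get_ft_force()[2]
    for dz in (.008,.004,.002,.001,0,-.001,-.002,-.003):   # down until the floor takes load
        manip.movel([x,y,z+dz],v=.04)
        f=monitor.get_ft_force()[2]-f0
        if f>.8: break
    print("down",dz,"df",f)
    jaws.gripper_open(); manip.movel([x,y,z+.09],v=.2); print("t",monitor.get_clock(),np.round(monitor.get_tcp_pos(),4))
E
python3 - <<'E'
from h import *
heft("a")
p=np.array(monitor.get_tcp_pos());s=eyes.snapshot("side");cv2.imwrite("pics/h1.png",s["color"][:,:,::-1])
E
```

```text
a width 0.03506060603928091 tcp [ 0.4595 -0.0475  0.1136]
weight 2.3088874572721765 width 0.03495997032286549 t 7.4167
```

View pics/h1.png

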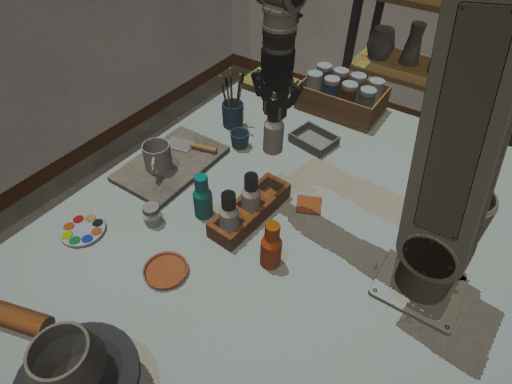

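Bottle a hangs upright in the gripper at about (274,130), and its weight of 2.3 N suggests part-used. I'll put it back in its well and compare it with b.

```bash
python3 - <<'E'
from h import *
v=[monitor.get_ft_force() for _ in range(1)]
f=fz();place(B["a"],.010);print("delta again",fz()-f)
w=heft("b")
E
```

```text
down 0 df 6.141975529348613
t 11.7917 [ 0.4587 -0.0475  0.2024]
delta again 2.2919944306555182
b width 0.03500209467392334 tcp [0.4666 0.042  0.1136]
weight 0.6606232641396952 width 0.034718992852209966 t 16.2333
```

```bash
python3 - <<'E'
from h import *
place(TRAY,.005)
manip.movel([*TRAY,UP],v=.3)
w=heft("c")
if w>3.2: place(DISH,.006)
s=eyes.snapshot("side");cv2.imwrite("pics/h2.png",cv2.resize(s["color"][:,:,::-1],(768,576)))
E
```

```text
down 0 df 4.281397804769666
t 21.575 [ 0.4827 -0.3648  0.1973]
c width 0.035113326132919 tcp [0.4738 0.1314 0.1136]
weight 4.4299637760197665 width 0.03517323772120426 t 27.5667
down 0 df 4.295968392931863
t 32.2083 [0.5313 0.3198 0.1983]
```

View pics/h2.png

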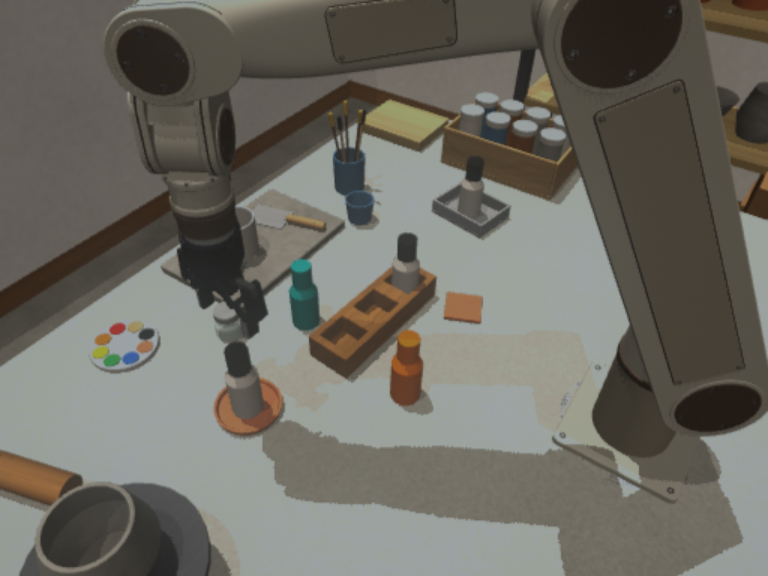

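The full bottle stands in the dish (245,385), the empty one in the tray (472,190) and the part-used one in the rack (406,265), all upright. The jar and pot are where they were. I'll move the arm clear and hand in.

```bash
python3 - <<'E'
from h import *
manip.movel([*DISH,UP],v=.2); manip.pause(.5); print(ticket.finish_job())
E
```

```text
the job is handed in; nothing more can be done
None
```

I handed the job in: the full bottle (c, 4.4 N) stands in the dish, the empty one (b, 0.7 N) in the tray, and the part-used one (a, 2.3 N) in its rack well; the last picture showed all three upright and the jar and pot undisturbed, but the hand-in returned no verdict.

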